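# Reset the length stop for the next shelf board

### The arm

A 6-joint arm with a two-finger parallel gripper is mounted at the origin on the work surface. World frame = base frame: x ahead of the robot, y to its left, z up, the work surface at z = 0. Lengths are in m, angles in rad, forces in N, time in s.
With the tool pointing down it reaches from about 0.35 to 0.85 m from the base axis. Payload 8.1 kg.
Tool frame: the origin (TCP) lies on the centre line of the jaws, within the pads' length; the fingertips stand 17 mm ahead of it and the grasp point (between the pads) lies 2 mm behind it (ctrl.tip_reach is the distance from the TCP to the fingertips, in m); z points along the fingers, y is the line along which they close (so a half turn about z gives the same grasp; the last joint's range is limited). The gripper opens to 85 mm and grips with 20 to 120 N. Pads are 22 mm wide; open, the fingers measure 114 mm over their backs; the gripper's body (76 mm by 85 mm) begins 54 mm behind the grasp point. The pads swing forward as they close: fully open they stand 13 mm farther back than shut.
Start: joints at [1.052, 0.13, 1.488, -0, 1.523, -0.085], TCP at [0.252, 0.544, 0.248] pointing down, gripper open.
Joint ranges: [-2.96, 2.96], [-0.89, 2.26], [0.02, 2.5], [-1.34, 4.48], [0, 2.73], [-2.66, 2.66]. Speed limits (rad/s): [2.39, 2.39, 2.79, 3.14, 3.14, 3.14].

### API

Orientations are given as a 3x3 rotation matrix whose columns are the frame's x, y, z axes.
In Python, from bench import ctrl gives the robot as it stands.
- The arm moves only by the shell command python3 -m jog 'ROWS' [OPENING] [FORCE]. ROWS is a JSON object of lists of equal length, an entry for each row: "slide": the shift along the tool's x, y, z in m, a list of three; "angular": the turn, a rotation vector about the tool's x, y, z in degrees, a list of three. A call has 1 to 12 rows; each row is the pose to reach, as a shift and turn from the pose commanded when the call began, along the tool's axes at that moment; what a row does not reach only later rows make up. A row lasts 1/12 s, in which the tool goes at most 41.7 mm and 7.16 degrees, less where a joint would pass 70% of its speed; a pose out of reach is approached as far as the arm can. A call with a gripper value outside its range is refused whole. OPENING is the gripper's target within -1 to 1 (fully open at 1, half-way at 0, shut at -1), set as the call begins (- or left out, the last holds). The fingers move at their own pace and stop on an object; FORCE is the grip in N (left out, the last holds). Time passes only in rows, so rows that repeat a pose let the fingers close. It gives the time, the measured TCP pose, the force, the opening and the grip force at its end, in the units of the state.
- ctrl.observe(): the state, without advancing time (a new reading comes with each control period).
- ctrl.grab_frame(name): name is "scene" or "side" or "wrist"; returns the picture (400x640x3 uint8, red, green, blue); there is no depth.
- ctrl.camera_info(name): a dict with "fx", "fy", "cx", "cy" (pixels), "D" ([k1, k2, p1, p2, k3] as OpenCV has them; the pictures are not rectified), "world_from_camera" (4x4, takes a point from camera to world coordinates); the wrist camera has in their place "tool_from_camera" (4x4, takes a point from camera to tool coordinates, whose origin is the TCP and whose axes are the flange's). Camera axes: x right, y down, z forward; pixel columns grow to the right and rows downward; lengths in m; the calibration is good to about 2 mm. A picture is of the moment at which its call begins: read the wrist's pose just before it. camera_info takes no time and is no camera call.
- ctrl.sign_off(): hands the job in; it is judged then, once.
The state is a dict: "t": time; "joints": joint angles; "dq": joint speeds; "effort": joint torques, N m; "ee_pos": TCP position; "eef_rot": TCP orientation; "force": force on the tool from outside, world axes, zero at the start; "wrist_torque": the same for the moment, N m; "grip_width": finger opening in m; "grip_force": force on a finger pad.
Only numpy, scipy, OpenCV 4.12 (cv2) and the standard library are available. Lean on these libraries where they do the work, as an engineer would, in place of code of your own. Each camera call takes 0.05 s, during which the arm holds its last target. There are 200 camera calls.

### The job

The next shelf board is clamped in front of the notched stop rail. Lift the stop with the tall round knob out of its notch and drop it, with its finger still pointing to the board's side of the rail, into the notch just beyond the board's free end (the end away from its clamp, on the robot's right), so that it sits fully home and upright. Leave the low stop without a knob in its own notch.

Things in the scene. Friction and masses are not known exactly. Their poses are not given: they have to be found in the camera images.
- rail: Metal stop rail fixed on the counter, 330 long (y), 60 wide (x), 36 mm high. Origin: centre of its underside; z up; -x is the board's side. A channel, lips 36 mm high, 44 apart inside; wooden cross teeth (tops at 30) leave five notches, 26 (y) by 44 (x) mm, floor 10 mm above the counter, centred at x = 0, y = -120, -60, 0, 60, 120 mm.
- stop_knob (a point): Centre of the upright round black knob (30 dia, 24 mm high) of the loose steel stop, about 230 g; axes as rail. Stem 16 dia; plate top 26 mm below; tongue 16 (y) by 34 (x), underside 62 below. Finger 14 wide goes 71 mm to -x, over the lip and down to 60 below. Seated: 72 mm above counter. Starts in notch y = -120 or -60.
- board_end (a point): Right-hand (-y) end of the fixed white shelf board, mid-width, on its top (18 mm above the counter). Board 280 long, 64 wide, runs from here to +y along the rail's -x side, its middle line 70 mm from the rail's; axes as rail. The wanted notch's centre is 17 mm beyond this end (towards -y), at rail y = 0, 60 or 120 mm.
- plain_top (a point): Centre of the top of the low loose steel stop without knob or finger (plate 58 by 22 mm, top 46 mm above the counter), seated in the other of the notches y = -120 and -60. It stays there; the knobbed stop may have to be carried over it.
Not all that is in view belongs to the job. Leave any green look-alike of the part that bears stop_knob alone.

How it is judged:
By the outcome, as a careful person would: the job done as asked, in the order asked, and still so for the second after the job is handed in, with the robot touching nothing.
It also fails if it takes over 38 s, if anything falls off the work surface, if the arm or the gripper's body presses on something with over 40 N, if the wrist force passes 120 N, or if a joint passes its speed limit or range.

## Working session

There is one attempt and no reset: what is moved stays moved. The work goes in short steps, Python scripts to look and compute and a shell command to move; the robot and the scene stay as the last step left them, time stands still between calls to the robot, and variables do not carry over. Pictures are saved under pics/ and viewed, at most 10 in all, crops included, and the job is handed in when it is done.

```bash
mkdir -p pics; cat > h.py <<'E'
import numpy as np, cv2
from bench import ctrl
def ray(name,uv,T=None):
    c=ctrl.camera_info(name); K=np.array([[c['fx'],0,c['cx']],[0,c['fy'],c['cy']],[0,0,1.]])
    T=np.array(c['world_from_camera']) if T is None else T@np.array(c['tool_from_camera'])
    p=cv2.undistortPoints(np.array([[uv]],float),K,np.array(c['D'],float))[0,0]
    return T[:3,3],T[:3,:3]@np.array([p[0],p[1],1])
def onz(name,uv,z,T=None):
    o,d=ray(name,uv,T); return o+d*(z-o[2])/d[2]
def proj(name,P,T=None):
    c=ctrl.camera_info(name); K=np.array([[c['fx'],0,c['cx']],[0,c['fy'],c['cy']],[0,0,1.]])
    T=np.array(c['world_from_camera']) if T is None else T@np.array(c['tool_from_camera'])
    W=np.linalg.inv(T); return cv2.projectPoints(np.atleast_2d(np.array(P,float)),cv2.Rodrigues(W[:3,:3])[0],W[:3,3],K,np.array(c['D'],float))[0][:,0]
def wT():
    s=ctrl.observe(); T=np.eye(4); T[:3,:3]=s['eef_rot']; T[:3,3]=s['ee_pos']; return T
E
python3 - <<'E'
from h import *
for n in('scene','side'):
    cv2.imwrite(f'pics/{n}0.png',ctrl.grab_frame(n)[:,:,::-1])
T=wT();np.set_printoptions(precision=4,suppress=True);print(T);print(ctrl.camera_info('scene'));print(ctrl.camera_info('wrist')['tool_from_camera'])
E
```

```text
[[-0.9074  0.4203 -0.0008  0.2519]
 [ 0.4203  0.9074 -0.0015  0.544 ]
 [ 0.0001 -0.0017 -1.      0.2473]
 [ 0.      0.      0.      1.    ]]
{'fx': 416.5526403666521, 'fy': 416.5526403666521, 'cx': 319.1049148599978, 'cy': 201.30906198832804, 'D': array([-0.0038,  0.    ,  0.    ,  0.    ,  0.    ]), 'world_from_camera': array([[ 0.5657,  0.5058, -0.6513,  1.125 ],
       [ 0.8246, -0.3539,  0.4413, -0.3276],
       [-0.0073, -0.7867, -0.6173,  0.571 ],
       [ 0.    ,  0.    ,  0.    ,  1.    ]])}
[[-0.0002 -0.9639 -0.2664  0.0676]
 [ 1.     -0.0003  0.0005 -0.0002]
 [-0.0006 -0.2664  0.9639 -0.1263]
 [ 0.      0.      0.      1.    ]]
```

View pics/scene0.png

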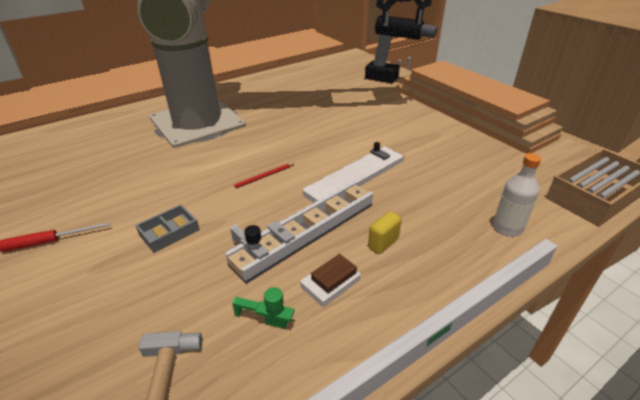

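View pics/side0.png

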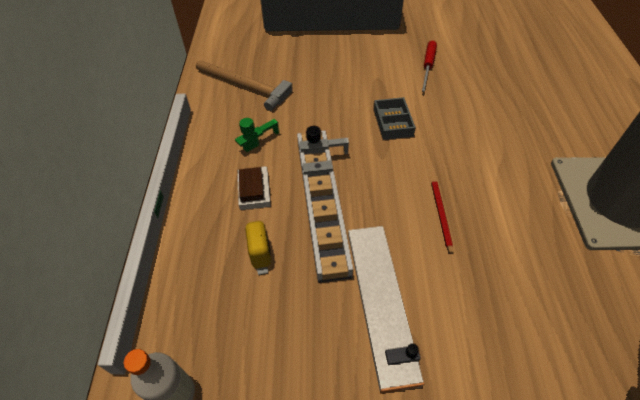

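The scene view shows the knobbed stop at about (252,233), the plain stop at about (280,231), and the board from about (305,190) to (400,155). The side view shows the knob at about (314,132) and the board's end at about (367,231). I'll enlarge both.

```bash
python3 - <<'E'
from h import *
a=cv2.imread('pics/scene0.png')[140:290,215:415]; b=cv2.imread('pics/side0.png')[110:290,270:430]
cv2.imwrite('pics/s1.png',cv2.resize(a,None,fx=4,fy=4,interpolation=cv2.INTER_CUBIC))
cv2.imwrite('pics/d1.png',cv2.resize(b,None,fx=3.3333,fy=3.3333,interpolation=cv2.INTER_CUBIC))
E
```

```text
(no output)
```

View pics/s1.png

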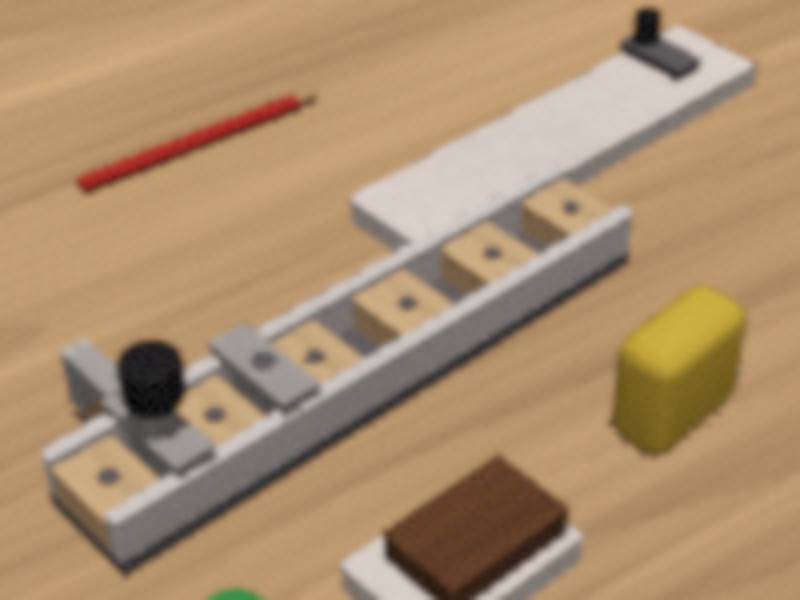

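View pics/d1.png

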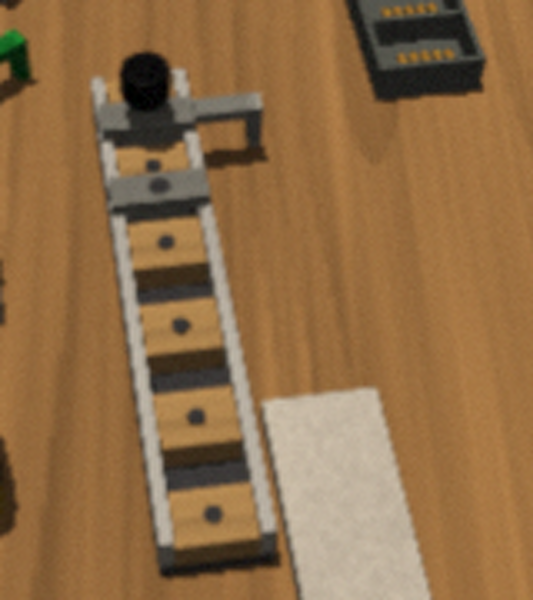

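Crops: the knobbed stop is between the first two teeth (y=-120) and the plain one is in the next notch (-60). Tooth holes in the scene crop run from (109,476) to (571,208). The board's end corners in the side crop are (263,402) and (378,390).

```bash
cat > est.py <<'E'
from h import *
from scipy.optimize import least_squares
np.set_printoptions(precision=4,suppress=True)
S=lambda u,v:((u+.5)/4-.5+215,(v+.5)/4-.5+140)
D=lambda u,v:((u+.5)/3.3333-.5+270,(v+.5)/3.3333-.5+110)
obs=[('scene',S(*p),y) for p,y in zip([(109,476),(215,414),(315,356),(407,303),(492,253),(571,208)],[-.149,-.09,-.03,.03,.09,.149])]
obs+=[('side',D(*p),y) for p,y in zip([(153,165),(166,242),(181,326),(196,417),(213,514)],[-.09,-.03,.03,.09,.149])]
P=np.array([onz(n,p,.03)[:2] for n,p,y in obs]);Y=np.array([o[2] for o in obs])
print(np.c_[P,Y])
f=lambda q:(np.c_[q[0]-Y*np.sin(q[2]),q[1]+Y*np.cos(q[2])]-P).ravel()
r=least_squares(f,[.6,0,0]);print('rail',r.x,'rms',np.sqrt(np.mean(r.fun**2)))
x,y,a=r.x;R=np.array([[np.cos(a),-np.sin(a)],[np.sin(a),np.cos(a)]])
for n,p in [('side',D(263,402)),('side',D(378,390)),('scene',S(352,205)),('scene',S(414,242))]:
    w=onz(n,p,.018)[:2];print('board corner',w,'in rail',R.T@(w-[x,y]))
for n,p in [('side',D(145,70)),('scene',S(152,355))]:
    w=onz(n,p,.084)[:2];print('knobtop',w,'in rail',R.T@(w-[x,y]))
for k in (-.12,0,.06,.12): print(k,[x,y]+R@[0,k])
E
python3 est.py
```

```text
[[ 0.6121 -0.1486 -0.149 ]
 [ 0.6042 -0.09   -0.09  ]
 [ 0.5965 -0.0304 -0.03  ]
 [ 0.589   0.0287  0.03  ]
 [ 0.5808  0.0879  0.09  ]
 [ 0.5737  0.1463  0.149 ]
 [ 0.6012 -0.0912 -0.09  ]
 [ 0.5936 -0.0313 -0.03  ]
 [ 0.5855  0.0287  0.03  ]
 [ 0.5781  0.0881  0.09  ]
 [ 0.5704  0.1461  0.149 ]]
rail [ 0.5913 -0.0012  0.1321] rms 0.001120939822254757
board corner [0.5412 0.0715] in rail [-0.0401  0.0787]
board corner [0.4779 0.0644] in rail [-0.1038  0.08  ]
board corner [0.4896 0.059 ] in rail [-0.0929  0.0731]
board corner [0.5369 0.0684] in rail [-0.0448  0.0761]
knobtop [ 0.605  -0.1176] in rail [-0.0018 -0.1172]
knobtop [ 0.6078 -0.1184] in rail [ 0.0008 -0.1183]
-0.12 [ 0.6072 -0.1202]
0 [ 0.5913 -0.0012]
0.06 [0.5834 0.0583]
0.12 [0.5755 0.1177]
```

The board's end is at rail y≈+77, so the wanted notch is y=+60. The jaws will close along rail x. I'll move above the knob.

```bash
cat > go.py <<'E'
import sys; from h import *
from scipy.spatial.transform import Rotation as Ro
np.set_printoptions(precision=4,suppress=True)
def go(p,a):  # a: angle of tool y in world (rad), tool z down
    T=wT(); y=np.array([np.cos(a),np.sin(a),0]); z=np.array([0,0,-1.]); G=np.c_[np.cross(y,z),y,z]
    print('slide',T[:3,:3].T@(np.array(p)-T[:3,3]),'turn',Ro.from_matrix(T[:3,:3].T@G).as_rotvec(degrees=True))
if __name__=='__main__':
    v=list(map(float,sys.argv[1:])); go(v[:3],v[3])
E
python3 go.py .606 -.119 .20 .132
python3 -m jog '{"slide":[[-0.6,-0.454,0.05],[-0.6,-0.454,0.05],[-0.6,-0.454,0.05],[-0.6,-0.454,0.05],[-0.6,-0.454,0.05],[-0.6,-0.454,0.05],[-0.6,-0.454,0.05],[-0.6,-0.454,0.05],[-0.6,-0.454,0.05],[-0.6,-0.454,0.05],[-0.6,-0.454,0.05],[-0.6,-0.454,0.05]],"angular":[[0,0,7],[0,0,14],[0,0,20],[0,0,26],[0,0,32],[0,0,38],[0,0,44],[0,0,48],[0,0,52],[0,0,55],[0,0,57.6],[0,0,57.6]]}' 1
python3 go.py .606 -.119 .20 .132
```

```text
slide [-0.5999 -0.4527  0.048 ] turn [-0.0921  0.0416 57.5837]
t: 1.1
ee_pos: [0.4869, 0.102, 0.2148]
eef_rot: [[-0.128, 0.992, -0.0], [0.992, 0.128, 0.0], [0.0, -0.0, -1.0]]
force: [1.2, 0.6, 0.0]
grip_width: 0.0851
grip_force: 0.0
slide [-0.2345  0.0897  0.0148] turn [-0.0083 -0.0047 -0.194 ]
```

```bash
python3 -m jog '{"slide":[[-0.039,0.015,0.003],[-0.078,0.03,0.006],[-0.117,0.045,0.009],[-0.156,0.06,0.012],[-0.195,0.075,0.015],[-0.22,0.085,0.015],[-0.2345,0.0897,0.015],[-0.2345,0.0897,0.015],[-0.2345,0.0897,0.015]],"angular":[[0,0,0],[0,0,0],[0,0,0],[0,0,0],[0,0,0],[0,0,0],[0,0,0],[0,0,0],[0,0,0]]}'
python3 - <<'E'
from h import *
T=wT();np.save('T1',T);im=ctrl.grab_frame('wrist');cv2.imwrite('pics/w1.png',im[:,:,::-1])
print(T[:3,3],proj('wrist',[[.606,-.119,.084]],T))
E
```

```text
t: 1.85
ee_pos: [0.606, -0.1172, 0.1992]
eef_rot: [[-0.13, 0.992, -0.002], [0.992, 0.13, 0.001], [0.001, -0.001, -1.0]]
force: [-0.5, 0.2, -0.2]
grip_width: 0.0855
grip_force: 0.0
[ 0.60599463 -0.11724064  0.1992294 ] [[317.02717981 199.64234409]]
```

View pics/w1.png

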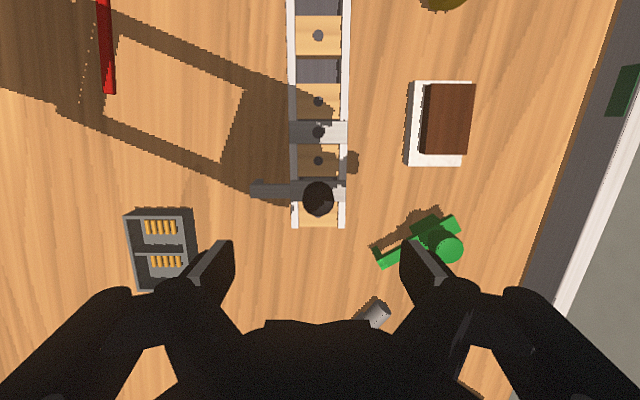

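Wrist view: rail vertical in the picture (angle right), knob top centre at about (318,196), plain stop hole (318,132), green look-alike at about (445,240).

```bash
python3 - <<'E'
from h import *
np.set_printoptions(precision=4,suppress=True)
T=np.load('T1.npy')
R=lambda w:np.array([[.9913,.1317],[-.1317,.9913]])@(w[:2]-[.5913,-.0012])
for n,p,z in [('knob',(318,196),.084),('plain',(318,132),.046),('t-90',(318,161),.03),('t-30',(318.5,101),.03),('t30',(318,36),.03),('green',(448,247),.07),('greenedge',(418,225),.05),('greenR',(425,247),.07)]:
    w=onz('wrist',p,z,T);print(n,w,R(w))
for z in (.05,.07): w=onz('scene',(274,295),z);print('green',w,R(w))
E
python3 go.py .606 -.119 .074 .131
```

```text
knob [ 0.6064 -0.1155  0.084 ] [-0.0001 -0.1153]
plain [ 0.5994 -0.061   0.046 ] [ 0.0001 -0.0604]
t-90 [ 0.6035 -0.0916  0.03  ] [ 0.0002 -0.0912]
t-30 [ 0.596  -0.0312  0.03  ] [ 0.0007 -0.0303]
t30 [0.5878 0.0277 0.03  ] [0.0003 0.0291]
green [ 0.7443 -0.1552  0.07  ] [ 0.1314 -0.1728]
greenedge [ 0.7174 -0.1425  0.05  ] [ 0.1063 -0.1567]
greenR [ 0.7211 -0.1581  0.07  ] [ 0.108  -0.1727]
green [ 0.7319 -0.1488  0.05  ] [ 0.1199 -0.1648]
green [ 0.747  -0.1556  0.07  ] [ 0.134  -0.1736]
slide [-0.0028 -0.0001  0.1255] turn [-0.0668 -0.053   0.0109]
```

```bash
python3 -m jog '{"slide":[[0,0,0.035],[0,0,0.07],[0,0,0.1],[0,0,0.115],[0,0,0.126],[0,0,0.126],[0,0,0.126]],"angular":[[0,0,0],[0,0,0],[0,0,0],[0,0,0],[0,0,0],[0,0,0],[0,0,0]]}'
python3 -m jog '{"slide":[[0,0,0],[0,0,0],[0,0,0],[0,0,0],[0,0,0],[0,0,0],[0,0,0],[0,0,0],[0,0,0],[0,0,0],[0,0,0],[0,0,0]],"angular":[[0,0,0],[0,0,0],[0,0,0],[0,0,0],[0,0,0],[0,0,0],[0,0,0],[0,0,0],[0,0,0],[0,0,0],[0,0,0],[0,0,0]]}' -1 90
```

```text
t: 2.48
ee_pos: [0.6063, -0.1158, 0.0746]
eef_rot: [[-0.132, 0.991, -0.0], [0.991, 0.132, 0.0], [0.0, -0.0, -1.0]]
force: [0.7, 0.2, -0.2]
grip_width: 0.0855
grip_force: 0.0
t: 3.48
ee_pos: [0.6072, -0.117, 0.0755]
eef_rot: [[-0.131, 0.991, 0.002], [0.991, 0.131, -0.001], [-0.001, 0.002, -1.0]]
force: [0.1, 0.2, 5.4]
grip_width: 0.0275
grip_force: 89.3
```

```bash
python3 -m jog '{"slide":[[0,0,-0.006],[0,0,-0.014],[0,0,-0.024],[0,0,-0.034],[0,0,-0.044],[0,0,-0.054],[0,0,-0.06],[0,0,-0.06],[0,0,-0.06],[0,0,-0.06]],"angular":[[0,0,0],[0,0,0],[0,0,0],[0,0,0],[0,0,0],[0,0,0],[0,0,0],[0,0,0],[0,0,0],[0,0,0]]}'
python3 - <<'E'
from h import *
T=wT();np.save('T2',T);a=ctrl.grab_frame('side');b=ctrl.grab_frame('wrist')
a=cv2.resize(a[60:200,260:400],(560,560),interpolation=cv2.INTER_CUBIC)
cv2.imwrite('pics/l1.png',a[:,:,::-1]);cv2.imwrite('pics/l2.png',b[:,:,::-1])
E
```

```text
t: 4.32
ee_pos: [0.606, -0.1165, 0.1336]
eef_rot: [[-0.131, 0.991, -0.001], [0.991, 0.131, 0.0], [0.0, -0.001, -1.0]]
force: [-0.1, -0.2, -3.7]
grip_width: 0.0275
grip_force: 88.9
```

View pics/l1.png

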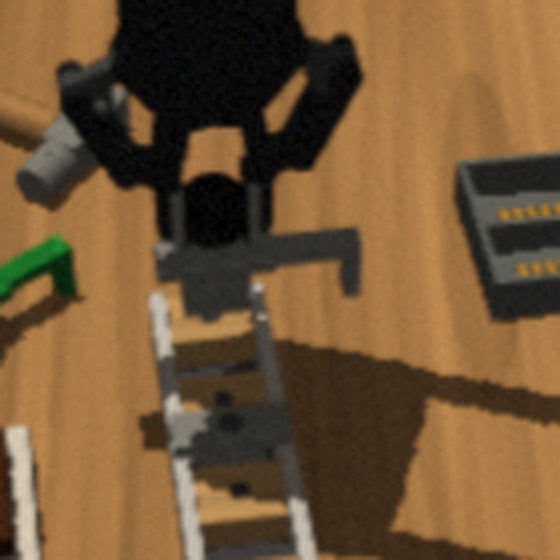

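View pics/l2.png

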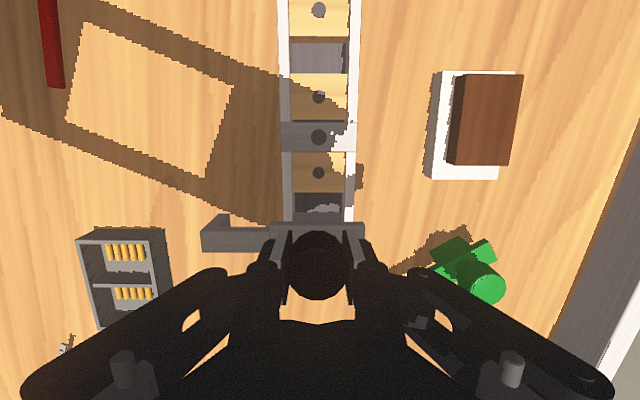

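Lifted and level. The finger points left (-x) and the plate is square to the rail. In the wrist view the knob top is at about (319,265) and the plate's front edge is at row 223. I'll compute the knob's offset in the tool.

```bash
python3 - <<'E'
from h import *
np.set_printoptions(precision=4,suppress=True)
T=np.load('T2.npy')
c,s=np.cos(.1315),np.sin(.1315)
R=lambda w:np.array([[c,s],[-s,c]])@(w[:2]-[.5913,-.0012])
print('tcp',R(T[:3,3]))
for n,p,z in [('knob',(319,265),.143),('plateedge+.011',(318,223),.105),('plateL',(273,224),.105),('plateR',(365,223),.105),('t-90',(318,173),.03),('t-30',(318.5,97),.03),('t30',(319,10),.03)]:
    print(n,R(onz('wrist',p,z,T)))
q=np.r_[np.array([.5913,-.0012])+np.array([[c,-s],[s,c]])@[0.0005,.0605],.1336];print(q)
E
python3 go.py .5838 .0588 .1336 .1315
```

```text
tcp [-0.0006 -0.1163]
knob [ 0.0001 -0.1144]
plateedge+.011 [-0.0002 -0.1078]
plateL [-0.027  -0.1084]
plateR [ 0.0278 -0.1078]
t-90 [ 0.0001 -0.0915]
t-30 [ 0.0004 -0.031 ]
t30 [0.0007 0.0295]
[0.5839 0.0588 0.1336]
slide [ 0.1766  0.0013 -0.0004] turn [-0.0877 -0.0363  0.0113]
```

```bash
python3 -m jog '{"slide":[[0.01,0,0],[0.03,0,0],[0.055,0,0],[0.08,0,0],[0.105,0,0],[0.13,0,0],[0.15,0,0],[0.165,0,0],[0.173,0,0],[0.177,0,0],[0.177,0,0],[0.177,0,0]],"angular":[[0,0,0],[0,0,0],[0,0,0],[0,0,0],[0,0,0],[0,0,0],[0,0,0],[0,0,0],[0,0,0],[0,0,0],[0,0,0],[0,0,0]]}'
python3 -m jog '{"slide":[[0,0,0.01],[0,0,0.02],[0,0,0.027],[0,0,0.03],[0,0,0.03],[0,0,0.03],[0,0,0.03]],"angular":[[0,0,0],[0,0,0],[0,0,0],[0,0,0],[0,0,0],[0,0,0],[0,0,0]]}'
python3 - <<'E'
from h import *
T=wT();np.save('T3',T);a=ctrl.grab_frame('side');b=ctrl.grab_frame('wrist')
a=cv2.resize(a[130:290,250:410],(500,500),interpolation=cv2.INTER_CUBIC)
cv2.imwrite('pics/m1.png',np.hstack([a,cv2.resize(b[130:330,200:320+120],None,fx=1.25,fy=2.5)])[:,:,::-1])
E
```

```text
t: 5.42
ee_pos: [0.5831, 0.0584, 0.134]
eef_rot: [[-0.131, 0.991, -0.0], [0.991, 0.131, -0.0], [-0.0, -0.0, -1.0]]
force: [-0.2, -0.1, -3.6]
grip_width: 0.0278
grip_force: 88.9
t: 6.0
ee_pos: [0.5834, 0.0587, 0.1044]
eef_rot: [[-0.131, 0.991, 0.0], [0.991, 0.131, -0.0], [-0.0, 0.0, -1.0]]
force: [-0.3, 0.1, -3.2]
grip_width: 0.0275
grip_force: 89.0
```

View pics/m1.png

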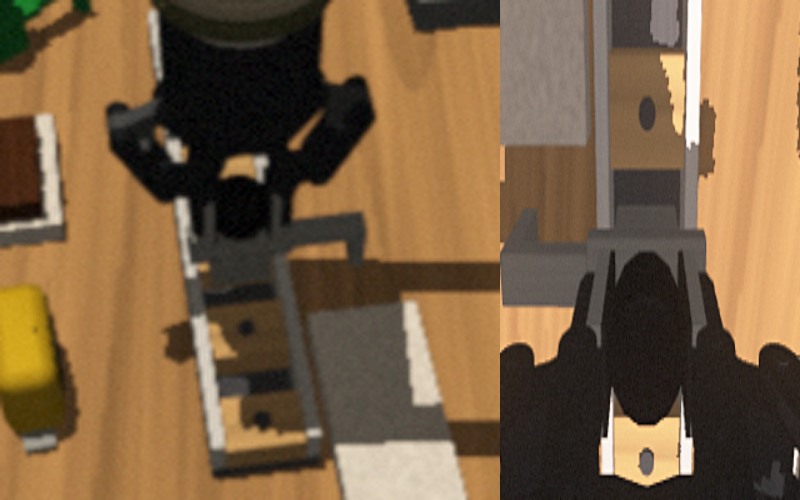

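The stop hovers over the y=+60 notch. The notch's dark gap shows ahead of the tongue, and the finger clears the board's end. Lowering gently.

```bash
python3 -m jog '{"slide":[[0,0,0.004],[0,0,0.008],[0,0,0.011],[0,0,0.014],[0,0,0.016],[0,0,0.016]],"angular":[[0,0,0],[0,0,0],[0,0,0],[0,0,0],[0,0,0],[0,0,0]]}'
```

```text
t: 6.6
ee_pos: [0.5826, 0.0588, 0.0873]
eef_rot: [[-0.131, 0.991, -0.001], [0.991, 0.131, -0.0], [0.0, -0.001, -1.0]]
force: [-0.9, -0.6, -3.5]
grip_width: 0.0275
grip_force: 89.0
```

```bash
python3 -m jog '{"slide":[[0,0,0.003],[0,0,0.006],[0,0,0.009],[0,0,0.011],[0,0,0.0125],[0,0,0.0125],[0,0,0.0125]],"angular":[[0,0,0],[0,0,0],[0,0,0],[0,0,0],[0,0,0],[0,0,0],[0,0,0]]}'
```

```text
t: 7.18
ee_pos: [0.5832, 0.0589, 0.0756]
eef_rot: [[-0.131, 0.991, 0.0], [0.991, 0.131, 0.0], [0.0, 0.0, -1.0]]
force: [-0.2, -0.1, -3.2]
grip_width: 0.0275
grip_force: 89.1
```

```bash
python3 -m jog '{"slide":[[0,0,0.0007],[0,0,0.0014],[0,0,0.002],[0,0,0.002],[0,0,0.002]],"angular":[[0,0,0],[0,0,0],[0,0,0],[0,0,0],[0,0,0]]}'
```

```text
t: 7.6
ee_pos: [0.5834, 0.0588, 0.0754]
eef_rot: [[-0.131, 0.991, 0.001], [0.991, 0.131, -0.0], [-0.0, 0.001, -1.0]]
force: [-6.8, 0.3, 11.2]
grip_width: 0.0277
grip_force: 90.5
```

Contact at the same height as at the grasp, so it is seated. Release slowly, then back off upward.

```bash
python3 -m jog '{"slide":[[0,0,-0.001],[0,0,-0.001],[0,0,-0.001],[0,0,-0.001],[0,0,-0.001],[0,0,-0.001],[0,0,-0.001],[0,0,-0.001],[0,0,-0.001],[0,0,-0.001]],"angular":[[0,0,0],[0,0,0],[0,0,0],[0,0,0],[0,0,0],[0,0,0],[0,0,0],[0,0,0],[0,0,0],[0,0,0]]}' 1 20
python3 -m jog '{"slide":[[0,0,-0.01],[0,0,-0.03],[0,0,-0.06],[0,0,-0.09],[-0.03,0,-0.12],[-0.06,0,-0.13],[-0.08,0,-0.13],[-0.1,0,-0.13],[-0.1,0,-0.13],[-0.1,0,-0.13]],"angular":[[0,0,0],[0,0,0],[0,0,0],[0,0,0],[0,0,0],[0,0,0],[0,0,0],[0,0,0],[0,0,0],[0,0,0]]}'
python3 - <<'E'
from h import *
a=ctrl.grab_frame('side');b=ctrl.grab_frame('wrist')
a=cv2.resize(a[120:290,270:410],(412,500),interpolation=cv2.INTER_CUBIC)
cv2.imwrite('pics/f1.png',np.hstack([a,cv2.resize(b[0:250,230:420],(380,500))])[:,:,::-1])
E
```

```text
t: 8.43
ee_pos: [0.5831, 0.0589, 0.0746]
eef_rot: [[-0.131, 0.991, -0.0], [0.991, 0.131, 0.0], [0.0, -0.0, -1.0]]
force: [0.1, -0.2, -0.1]
grip_width: 0.0851
grip_force: 0.0
t: 9.27
ee_pos: [0.5964, -0.0412, 0.2054]
eef_rot: [[-0.129, 0.992, 0.001], [0.992, 0.129, -0.0], [-0.0, 0.001, -1.0]]
force: [0.3, -0.3, 0.3]
grip_width: 0.0854
grip_force: 0.0
```

View pics/f1.png

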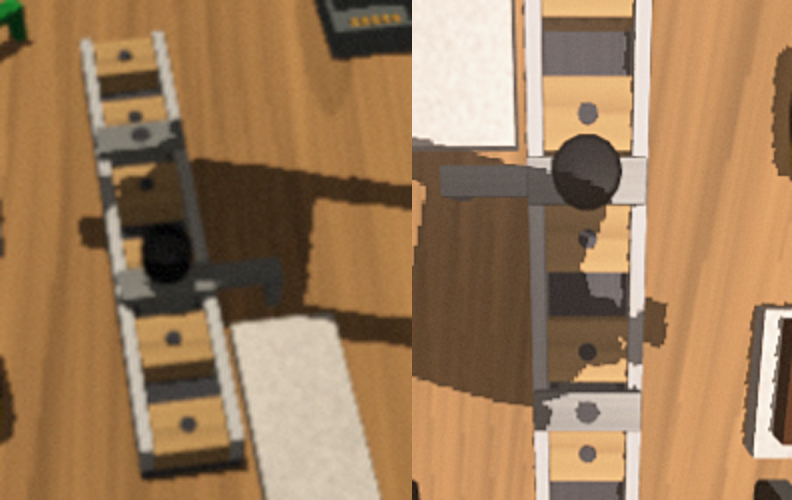

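The stop sits square and flat in the notch just beyond the board's end, with its finger on the board's side. The plain stop is still in its own notch, and the gripper is clear of everything.

```bash
python3 -c "
from bench import ctrl
print(ctrl.sign_off())"
```

```text
the job is handed in; nothing more can be done
None
```

The knobbed stop now sits upright and fully home in the y = +60 mm notch, just beyond the board's free end, with its finger on the board's side; the plain stop is still in its own notch, and the job is handed in at about 9.4 s of the 38 s allowed.

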